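Bring out the ornaments hidden on the hall table

TASK

Small framed tiles and owl figurines are hidden behind the tall jar and the tall tin on the hall table: first lift both the jar and the tin well off their cork coasters and stand both on the table out of the way. Then lay every tile flat and straight on the face of the sloped display stand, its long side running up the slope, and stand every owl upright on top of the narrow raised ledge, the jar and the tin staying off their coasters until all are out. Last, put the jar and the tin back upright, each centred on the coaster it came from; knock over neither them nor an owl, and leave the other things on the table undisturbed.

Things in the scene. Friction and masses are not known exactly. Their poses are not given: they have to be found in the camera images.
- jar_mid (a point): tall round lidded ceramic jar, blue, straight sides 60 mm across up to 132 mm above its foot, then a shoulder and a small knob, 152 mm high in all, about 0.4 kg. The point is on its axis 75 mm above its foot; z is up. It starts on one of the two coasters (which one varies).
- tin_mid (a point): tall square metal tin, sides 52 mm wide up to 136 mm, then a 53 mm wide dark lid up to 150 mm, about 0.35 kg. The point is on its axis 75 mm above its foot; x and y are square to its sides, z is up. It starts on the other coaster.
- coaster_left (a point): fixed round cork coaster, 72 mm across, 3 mm high; the point is the centre of its top. Its x axis points away from the robot's side, towards the hidden ornaments, which stand in a row along y about 70 mm beyond the line of the coasters, up to two behind each coaster, their places about 84 mm apart (42 mm to either side of the coaster's centre). A thin grey runner cloth lies under all of it (no height).
- coaster_right (a point): the second coaster, alike, 168 mm from the first along their common -y axis.
- tile1_mid (a point): small framed tile: flat wooden rectangle 70 x 50 x 12 mm, 70 g, pale picture on its upper face at the start. The point is its centre (6 mm above what it lies on); x is the 70 mm way, y the 50 mm way, z its thickness, up at the start. It starts flat on the table behind (beyond) the coasters. May be absent. It may be knocked aside during the work.
- tile2_mid (a point): small framed tile: flat wooden rectangle 70 x 50 x 12 mm, 70 g, pale picture on its upper face at the start. The point is its centre (6 mm above what it lies on); x is the 70 mm way, y the 50 mm way, z its thickness, up at the start. It starts flat on the table behind (beyond) the coasters. May be absent. It may be knocked aside during the work.
- owl1_mid (a point): terracotta owl figurine: upright round body 36 mm across for its lower 34 mm, tapering to a 50 mm high top, flat foot, 90 g. The point is its centre, 25 mm above its foot; z is up. It starts upright on the table behind the coasters. May be absent.
- owl2_mid (a point): terracotta owl figurine: upright round body 36 mm across for its lower 34 mm, tapering to a 50 mm high top, flat foot, 90 g. The point is its centre, 25 mm above its foot; z is up. It starts upright on the table behind the coasters. May be absent.
- face: sloped face of the wooden display stand (fixed), tilted 22 degrees with its low edge towards the robot. The origin is the centre of its upper surface, about 36 mm above the table; x runs up the slope, y along the 260 mm width, z is square to the face. Lips 8 mm high run along the lower and upper edges, 96 mm apart (48 mm either way from the centre along x); the sides are open. Room for two tiles side by side.
- ledge_top (a point): narrow raised ledge (fixed): a wooden bar 46 mm wide (x) and 240 mm long (y) on two feet; the point is the centre of its top, 80 mm above the table, z up. Room for two owls.
- dish: bystander, not to be disturbed: small white bowl, 64 mm across, 26 mm high. Origin under its centre.
- candle: bystander, not to be disturbed: amber glass candle jar with lid, 64 mm across, 70 mm high. Origin under its centre.
- pig: bystander, not to be disturbed: orange pig figure, about 80 mm long, 62 mm high. Origin under its centre.
- vase: bystander, not to be disturbed: squat green glass vase, 72 mm across, 85 mm high. Origin under its centre.
- keybox: bystander, not to be disturbed: wooden box, 70 x 100 x 35 mm. Origin under its centre.
Not all that is in view belongs to the job. What is shaped like the part that bears tile2_mid but black is not meant. What is shaped like the part that bears jar_mid but yellow is not meant.

How it is judged:
On the way, in this order (a step that is already met when the one before it is completed fails the run):
1. the jar and the tin both stand released on the table, each more than 60 mm from where it started (distance of each of jar_mid, tin_mid from where it was at the start of the episode above 0.06 m and angle between each of jar_mid, tin_mid's own z axis and vertical below 0.08 rad and height (world z) of each of jar_mid, tin_mid below 0.085 m and linear speed of each of jar, tin below 0.03 m/s and contact force between the fingers and jar below 0.1 N and contact force between the fingers and tin below 0.1 N), for 0.2 s.
2. with the jar and the tin still away from their coasters, every tile lies flat and straight on the sloped face and every owl stands on the ledge, all released (distance of each of jar_mid, tin_mid from where it was at the start of the episode above 0.06 m and x of tile1_mid in the frame of face between -0.016 and 0.016 m and y of tile1_mid in the frame of face between -0.11 and 0.11 m and z of tile1_mid in the frame of face between 0.002 and 0.01 m and angle between the z axis of each of tile1_mid, tile2_mid and the z axis of face, either way round below 0.1 rad and angle between the x axis of each of tile1_mid, tile2_mid and the x axis of face, either way round below 0.26 rad and linear speed of each of tile1, tile2, owl1, owl2 below 0.03 m/s and contact force between the fingers and tile1 below 0.1 N and x of tile2_mid in the frame of face between -0.016 and 0.016 m and y of tile2_mid in the frame of face between -0.11 and 0.11 m and z of tile2_mid in the frame of face between 0.002 and 0.01 m and contact force between the fingers and tile2 below 0.1 N and x of owl1_mid in the frame of ledge_top between -0.016 and 0.016 m and y of owl1_mid in the frame of ledge_top between -0.112 and 0.112 m and z of owl1_mid in the frame of ledge_top between 0.02 and 0.03 m and angle between each of owl1_mid, owl2_mid's own z axis and vertical below 0.1 rad and contact force between the fingers and owl1 below 0.1 N and x of owl2_mid in the frame of ledge_top between -0.016 and 0.016 m and y of owl2_mid in the frame of ledge_top between -0.112 and 0.112 m and z of owl2_mid in the frame of ledge_top between 0.02 and 0.03 m and contact force between the fingers and owl2 below 0.1 N), for 0.2 s.
At the end, for the whole second after the job is handed in: Every tile lies flat (0.1 rad) on the sloped face, straight within 0.26 rad, within 16 mm of its middle line; every owl stands upright within 16 mm of the ledge's middle line; jar and tin stand upright within 20 mm of where each started; all at rest (x of tile1_mid in the frame of face between -0.016 and 0.016 m and y of tile1_mid in the frame of face between -0.11 and 0.11 m and z of tile1_mid in the frame of face between 0.002 and 0.01 m and angle between the z axis of each of tile1_mid, tile2_mid and the z axis of face, either way round below 0.1 rad and angle between the x axis of each of tile1_mid, tile2_mid and the x axis of face, either way round below 0.26 rad and linear speed of each of tile1, tile2, owl1, owl2, jar, tin below 0.03 m/s and contact force between the fingers and tile1 below 0.1 N and x of tile2_mid in the frame of face between -0.016 and 0.016 m and y of tile2_mid in the frame of face between -0.11 and 0.11 m and z of tile2_mid in the frame of face between 0.002 and 0.01 m and contact force between the fingers and tile2 below 0.1 N and x of owl1_mid in the frame of ledge_top between -0.016 and 0.016 m and y of owl1_mid in the frame of ledge_top between -0.112 and 0.112 m and z of owl1_mid in the frame of ledge_top between 0.02 and 0.03 m and angle between each of owl1_mid, owl2_mid's own z axis and vertical below 0.1 rad and contact force between the fingers and owl1 below 0.1 N and x of owl2_mid in the frame of ledge_top between -0.016 and 0.016 m and y of owl2_mid in the frame of ledge_top between -0.112 and 0.112 m and z of owl2_mid in the frame of ledge_top between 0.02 and 0.03 m and contact force between the fingers and owl2 below 0.1 N and distance of each of jar_mid, tin_mid from where it was at the start of the episode below 0.02 m and angle between each of jar_mid, tin_mid's own z axis and vertical below 0.08 rad); the robot touches nothing.
It fails at once if the jar, the tin or an owl is knocked over (angle between any of jar_mid, tin_mid, owl1_mid, owl2_mid's own z axis and vertical above 0.8 rad).
It fails at once if a bystander is moved more than 40 mm (distance of any of dish, candle, pig, vase, keybox from where it was at the start of the episode above 0.04 m).
Of tile1, owl1 only 1 to 2 are there at a start; the rules pass over those that are not, and their reading is None.
Of tile2, owl2 only 1 to 2 are there at a start; the rules pass over those that are not, and their reading is None.
At some moment in a run one of tile1, tile2 may be knocked a few centimetres aside while the robot is not near it.
It also fails if it takes over 210 s, if anything falls off the work surface, if the arm or the gripper's body presses on something with over 40 N, if the wrist force passes 120 N, or if a joint passes its speed limit or range.

ROBOT

A 6-joint arm with a two-finger parallel gripper is mounted at the origin on the work surface. World frame = base frame: x ahead of the robot, y to its left, z up, the work surface at z = 0. Lengths are in m, angles in rad, forces in N, time in s.
With the tool pointing down it reaches from about 0.3 to 0.775 m from the base axis. Payload 14.6 kg.
Tool frame: the origin (TCP) lies midway between the tips of the shut fingers; the grasp point (between the pads) lies 19 mm behind it (grasp_offset is the distance from the TCP to the grasp point, in m); z points along the fingers, y is the line along which they close (so a half turn about z gives the same grasp; the last joint's range is limited). The gripper opens to 94 mm and grips with 3 to 60 N. Pads are 16 mm wide; open, the fingers measure 119 mm over their backs; the gripper's body (75 mm by 177 mm) begins 78 mm behind the grasp point.
Start: joints at [-1.277, 0.3, 1.521, -0, 1.321, -0.067], TCP at [0.194, -0.515, 0.205] pointing down, gripper open.
Joint ranges: [-3.03, 3.03], [-0.79, 2.21], [0.23, 2.52], [-1.04, 4.18], [0, 3.07], [-2.55, 2.55]. Speed limits (rad/s): [2.22, 2.22, 2.57, 3.14, 3.14, 3.14].

INTERFACE

Orientations are given as [roll, pitch, yaw] about the fixed x, y, z axes, in that order (R = Rz(yaw) Ry(pitch) Rx(roll)).
In Python, from station import * gives the robot as it stands. The module is installed in compiled form; this text tells all that it offers.
- The arm moves only by the tool send_rows, never from a script. Its argument "rows" is a list of rows, each an object of numbers: "dx", "dy", "dz": the shift along the tool's x, y, z in mm; "roll": the turn about the tool's z in degrees; "jaw": the closure, from -1 (fully open) to 1 (shut). In form: [{"dx": .., "dy": .., "dz": .., "roll": .., "jaw": ..}, ...]. A call has 1 to 12 rows; each row shifts and turns the commanded pose from where the row before left it, along the tool's axes as they then stand; what a row does not reach is not made up. A row lasts 1/12 s, in which the tool goes at most 41.7 mm and 7.16 degrees, less where a joint would pass 70% of its speed; a pose out of reach is approached as far as the arm can. A call is refused whole if a number of a shift passes 41.7 or a number of a turn 7.16, either way. A call with a gripper value outside its range is refused whole. The fingers move at their own pace and stop on an object; "force" is the grip in N (left out, the last holds). Time passes only in rows, so rows that do not move let the fingers close. It gives the time, the measured TCP pose, the force, the opening and the grip force at its end, in the units of the state.
- get_obs(): the state, without advancing time (a new reading comes with each control period).
- camera(name): name is "side" or "top" or "wrist"; returns a dict with "frame" (384x512x3 uint8, red, green, blue), "z_map" (384x512 float32, m along the optical axis (not along the pixel's ray), 0 where there is no reading), "camera_matrix" (3x3 intrinsics, pixels), "rvec" (rotation vector, rad) and "tvec" (3), from world to camera coordinates, as OpenCV has them. Camera axes: x right, y down, z forward; pixel columns grow to the right and rows downward; lengths in m; the calibration is good to about 2 mm. A picture is of the moment at which its call begins.
- hand_in(): hands the job in; it is judged then, once.
The state is a dict: "time_s": time; "qpos": joint angles; "joint_vel": joint speeds; "tau": joint torques, N m; "ee_pos": TCP position; "eef_rot": TCP orientation; "force": force on the tool from outside, world axes, zero at the start; "moment": the same for the moment, N m; "grip_width": finger opening in m; "grip_force": force on a finger pad.
Only numpy, scipy, OpenCV 4.12 (cv2) and the standard library are available. Lean on these libraries where they do the work, as an engineer would, in place of code of your own. Each camera call takes 0.05 s, during which the arm holds its last target. There are 200 camera calls.

## Working session

There is one attempt and no reset: what is moved stays moved. The work goes in short steps, Python scripts to look and compute and a tool call to move; the robot and the scene stay as the last step left them, time stands still between calls to the robot, and variables do not carry over. Pictures are saved under pics/ and viewed, at most 14 in all, crops included, and the job is handed in when it is done.

Besides the shell and the picture viewer there is one more tool, called after "Call:" as a command line: name --argument value ..., lists and objects as JSON in quotes. send_rows: Moves the arm, as the interface text tells. Its arguments: {"type":"object","properties":{"rows":{"type":"array"},"force":{"type":"number"}},"required":["rows"]}

```bash
mkdir -p pics; cat > h.py <<'E'
from station import *
import numpy as np, cv2
def cam(n):
    c=camera(n); R=cv2.Rodrigues(np.array(c["rvec"],float))[0]; t=np.array(c["tvec"],float).ravel(); K=np.array(c["camera_matrix"])
    z=c["z_map"].astype(float); v,u=np.mgrid[:z.shape[0],:z.shape[1]]
    P=np.stack([(u-K[0,2])/K[0,0]*z,(v-K[1,2])/K[1,1]*z,z],-1)
    W=(P-t)@R; W[z==0]=np.nan
    return c["frame"],W,(K,R,t)
def save(n,f): cv2.imwrite("pics/"+n+".png",f[:,:,::-1])
E
python3 - <<'E'
from h import *
o=get_obs(); print({k:np.round(v,3) for k,v in o.items()})
fs=[]
for n in("side","top"):
    f,W,(K,R,t)=cam(n); np.savez(f"pics/{n}0.npz",f=f,W=W); print(n,-R.T@t, R[2]); fs.append(f)
    save(n+"0",f)
    print(np.round(W[::48,::64],2).tolist() if n=="top" else "")
E
```

```text
{'time_s': np.float64(0.0), 'qpos': array([-1.277,  0.301,  1.522, -0.   ,  1.321, -0.067]), 'joint_vel': array([ 0.001, -0.001,  0.001,  0.001, -0.   , -0.002]), 'tau': array([-2.0000e-03, -5.3181e+01, -3.5274e+01,  7.1000e-02,  2.4000e-02,
       -0.0000e+00]), 'ee_pos': array([ 0.194, -0.514,  0.205]), 'eef_rot': array([-3.14 , -0.   ,  0.361]), 'force': array([-0.507,  0.394,  0.319]), 'moment': array([ 0.005,  0.027, -0.07 ]), 'grip_force': np.float64(0.0), 'grip_width': np.float64(0.094)}
side [0.37851956 0.8870574  1.00105702] [ 0.16271957 -0.64110069 -0.75000817]

top [0.47780581 0.06577006 1.00816391] [ 0.10066163  0.03569118 -0.99428033]
[[[1.67, 1.39, -0.75], [1.66, 1.07, -0.75], [1.65, 0.74, -0.76], [1.64, 0.42, -0.75], [1.63, 0.1, -0.75], [1.62, -0.21, -0.75], [1.61, -0.52, -0.75], [1.6, -0.82, -0.75]], [[1.41, 1.38, -0.75], [1.41, 1.06, -0.75], [1.4, 0.73, -0.74], [1.39, 0.42, -0.75], [1.38, 0.1, -0.75], [1.37, -0.2, -0.75], [1.37, -0.51, -0.75], [1.36, -0.81, -0.75]], [[1.16, 1.36, -0.74], [0.85, 0.59, 0.06], [0.85, 0.43, 0.03], [0.86, 0.27, 0.0], [0.86, 0.09, 0.0], [0
[... 171 characters left out ...]
8, -0.0], [0.72, -0.25, -0.0], [0.72, -0.42, -0.0]], [[0.57, 0.61, 0.25], [0.6, 0.61, -0.0], [0.6, 0.44, -0.0], [0.58, 0.23, 0.15], [0.59, 0.09, 0.0], [0.59, -0.08, -0.0], [0.58, -0.22, 0.08], [0.59, -0.41, -0.0]], [[0.47, 0.77, 0.03], [0.47, 0.61, 0.0], [0.47, 0.43, 0.0], [0.47, 0.26, -0.0], [0.47, 0.09, 0.0], [0.46, -0.08, -0.0], [0.46, -0.23, 0.04], [0.46, -0.41, -0.0]], [[0.24, 1.31, -0.75], [0.34, 0.6, -0.0], [0.34, 0.43, -0.0], [0.34, 0.26, 0.01], [0.34, 0.09, -0.0], [0.36, -0.05, 0.14], [0.34, -0.24, 0.0], [0.34, -0.4, 0.0]], [[0.02, 1.29, -0.75], [0.22, 0.6, -0.0], [0.22, 0.43, 0.0], [0.22, 0.26, -0.0], [0.22, 0.09, -0.0], [0.22, -0.07, 0.0], [0.22, -0.23, 0.0], [0.22, -0.39, -0.0]]]
```

View pics/top0.png

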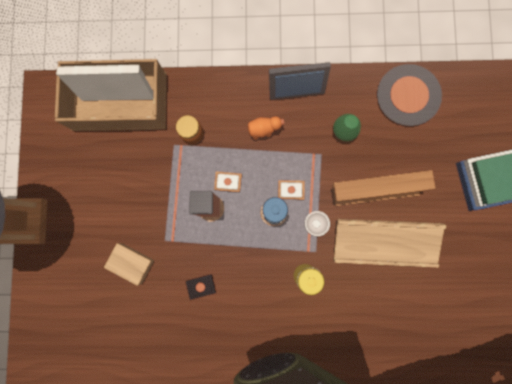

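View pics/side0.png

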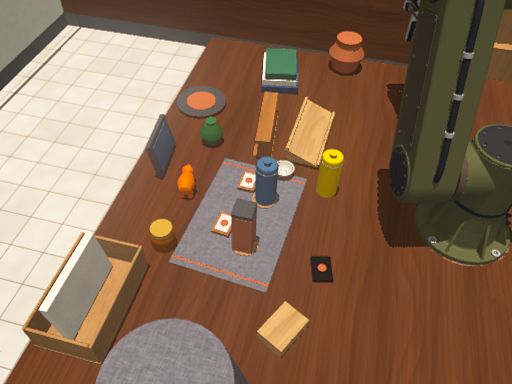

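The top view shows the tin at (201,203), the blue jar at (275,210), pale tiles at (228,181) and (291,190), the ledge at (384,187), the sloped face at (389,243), and decoys: a black tile at (201,287) and a yellow jar at (311,281). The pale tiles and the blue jar are the ones that fit. I'll confirm this in a crop and look for owls.

```bash
python3 - <<'E'
from h import *
d=np.load("pics/top0.npz");f,W=d["f"],d["W"]
save("crop0",cv2.resize(f[130:310,110:330],None,fx=3.3,fy=3.3,interpolation=3))
s=np.load("pics/side0.npz");g,V=s["f"],s["W"]
def blob(name,f,W,m):
    n,l,st,c=cv2.connectedComponentsWithStats(m.astype(np.uint8))
    for i in range(1,n):
        if st[i,4]>25:
            p=W[l==i]; p=p[~np.isnan(p[:,0])]
            r=cv2.minAreaRect(p[:,:2].astype(np.float32)*1000)
            print(name,st[i],np.round(p.mean(0),3),"zmed",np.round(np.median(p[:,2]),3),"zmax",p[:,2].max().round(3),"rect",np.round(r[0],1),np.round(r[1],1),round(r[2],1))
hs=lambda f:cv2.cvtColor(f,cv2.COLOR_RGB2HSV)
for nm,F,P in(("top",f,W),("side",g,V)):
    H=hs(F); x,y,z=P[...,0],P[...,1],P[...,2]
    reg=(x>.4)&(x<.75)&(y>-.05)&(y<.36)
    print(nm)
    blob("tileheight",F,P,reg&(z>.008)&(z<.02))
    blob("mid",F,P,reg&(z>.02)&(z<.1))
    blob("tall",F,P,reg&(z>.10))
    blob("lidtop",F,P,reg&(z>.143)&(z<.2))
    blob("blue",F,P,(H[...,0]>95)&(H[...,0]<120)&(H[...,1]>110)&reg&(z>.01))
x,y,z=W[...,0],W[...,1],W[...,2]
reg=(x>.35)&(x<.75)&(y<-.07)&(y>-.45)
blob("ledge",f,W,reg&(z>.07)&(z<.1))
blob("stand",f,W,reg&(z>.005)&(z<.07))
E
```

```text
top
tileheight [213 172  28  21 485] [0.62  0.168 0.013] zmed 0.013 zmax 0.018 rect [620.3 168.2] [70.6 49.9] 84.6
tileheight [278 181  26  19 486] [ 0.597 -0.001  0.013] zmed 0.012 zmax 0.018 rect [ 5.964e+02 -4.000e-01] [66.3 48.8] 89.3
tileheight [307 216   4  15  45] [ 0.508 -0.046  0.014] zmed 0.014 zmax 0.019 rect [509.1 -45.4] [ 8.9 36.3] 89.0
mid [176 129  26  15 285] [0.737 0.261 0.057] zmed 0.067 zmax 0.073 rect [736.7 264.3] [58.1 25.7] 89.6
mid [248 129  25   9 168] [0.743 0.08  0.048] zmed 0.05 zmax 0.064 rect [742.2  78.5] [62.8 15.4] 89.7
mid [197 194  22  23 104] [0.547 0.195 0.059] zmed 0.06 zmax 0.1 rect [541.2 201.3] [33.9 69.5] 47.5
mid [305 214   7  21  52] [ 0.507 -0.041  0.026] zmed 0.026 zmax 0.03 rect [506.1 -41.8] [51.4 14.3] 1.2
mid [300 265  12   4  29] [ 0.402 -0.029  0.062] zmed 0.064 zmax 0.098 rect [402. -31.] [ 2.6 23.8] 3.1
tall [189 191  26  25 616] [0.552 0.212 0.149] zmed 0.153 zmax 0.157 rect [553.4 214.8] [51.6 53.1] 89.8
tall [262 197  26  27 539] [0.535 0.046 0.142] zmed 0.141 zmax 0.159 rect [535.9  46.5] [58.6 58.5] 43.9
lidtop [189 191  23 
[... 1877 characters left out ...]
.1 -146.6] [32.3 11.5] 89.8
ledge [ 333  171  102   31 1889] [ 0.596 -0.221  0.08 ] zmed 0.08 zmax 0.086 rect [ 596.3 -222.4] [ 46.2 241.6] 6.6
stand [333 126  27  16 281] [ 0.735 -0.141  0.052] zmed 0.054 zmax 0.07 rect [ 735.4 -145.1] [67.7 29.1] 89.8
stand [456 159  20  36 381] [ 0.633 -0.444  0.031] zmed 0.029 zmax 0.07 rect [ 623.3 -441.3] [87.1 17.8] 1.1
stand [335 191  85  15 356] [ 0.572 -0.224  0.009] zmed 0.008 zmax 0.07 rect [ 570.7 -224.8] [ 14.6 218.1] 6.2
stand [318 212  11  24 189] [ 0.507 -0.081  0.018] zmed 0.017 zmax 0.029 rect [507.2 -82.3] [24.2 59. ] 89.4
stand [ 333  220  113   48 4591] [ 0.457 -0.239  0.038] zmed 0.037 zmax 0.069 rect [ 457.7 -239.3] [262.1 114.7] 87.8
```

View pics/crop0.png

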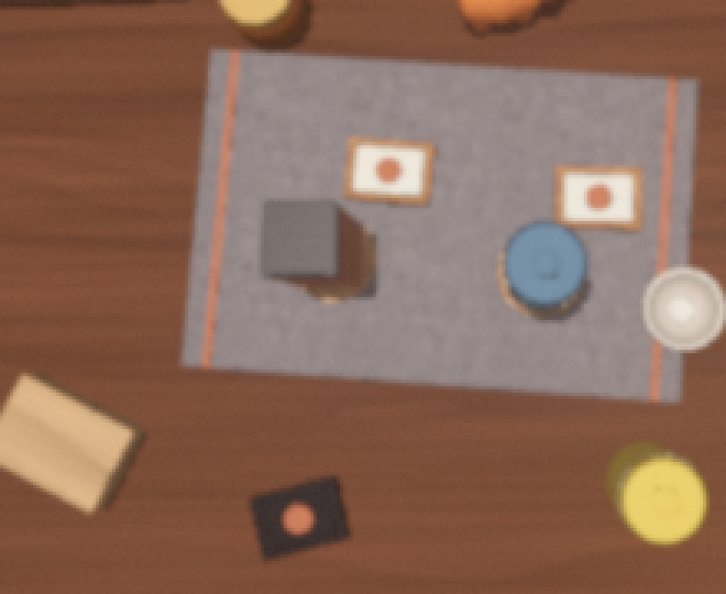

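The crop confirms the blue jar and two pale tiles. The four ornament places are all in view and the cloth is bare at the other two, so there are no owls. The black tile and the yellow jar are decoys. Tin sits at about (0.555,0.216) with its top at 0.153, jar at about (0.5375,0.047), and the two views agree within about 3 mm.

I'll square the tool and go above the jar.

Call:
send_rows --rows '[{"roll":6.9,"jaw":-1},{"roll":6.9,"jaw":-1},{"roll":6.9,"jaw":-1},{"dx":18,"dy":-30,"jaw":-1},{"dx":18,"dy":-30,"jaw":-1},{"dx":18,"dy":-30,"jaw":-1},{"dx":18,"dy":-30,"jaw":-1},{"dx":18,"dy":-30,"jaw":-1},{"dx":18,"dy":-30,"jaw":-1},{"dx":18,"dy":-30,"jaw":-1},{"dx":18,"dy":-30,"jaw":-1},{"dx":18,"dy":-30,"jaw":-1}]'

```text
invalid input at $.rows[0]: expected keys dx, dy, dz, roll, jaw
```

Call:
send_rows --rows '[{"dx":0,"dy":0,"dz":0,"roll":6.9,"jaw":-1},{"dx":0,"dy":0,"dz":0,"roll":6.9,"jaw":-1},{"dx":0,"dy":0,"dz":0,"roll":6.9,"jaw":-1},{"dx":18,"dy":-30,"dz":0,"roll":0,"jaw":-1},{"dx":18,"dy":-30,"dz":0,"roll":0,"jaw":-1},{"dx":18,"dy":-30,"dz":0,"roll":0,"jaw":-1},{"dx":18,"dy":-30,"dz":0,"roll":0,"jaw":-1},{"dx":18,"dy":-30,"dz":0,"roll":0,"jaw":-1},{"dx":18,"dy":-30,"dz":0,"roll":0,"jaw":-1},{"dx":18,"dy":-30,"dz":0,"roll":0,"jaw":-1},{"dx":18,"dy":-30,"dz":0,"roll":0,"jaw":-1},{"dx":18,"dy":-30,"dz":0,"roll":0,"jaw":-1}]'

```text
time_s: 1.1
ee_pos: [0.3567, -0.243, 0.2054]
eef_rot: [-3.142, 0.0, -0.001]
force: [0.9, -0.3, 0.6]
grip_width: 0.0942
grip_force: 0.0
```

Call:
send_rows --rows '[{"dx":20,"dy":-32,"dz":0,"roll":0,"jaw":-1},{"dx":20,"dy":-32,"dz":0,"roll":0,"jaw":-1},{"dx":20,"dy":-32,"dz":0,"roll":0,"jaw":-1},{"dx":20,"dy":-32,"dz":0,"roll":0,"jaw":-1},{"dx":20,"dy":-32,"dz":0,"roll":0,"jaw":-1},{"dx":20,"dy":-32,"dz":0,"roll":0,"jaw":-1},{"dx":20,"dy":-32,"dz":0,"roll":0,"jaw":-1},{"dx":20,"dy":-32,"dz":0,"roll":0,"jaw":-1},{"dx":20,"dy":-32,"dz":0,"roll":0,"jaw":-1},{"dx":0,"dy":0,"dz":0,"roll":0,"jaw":-1},{"dx":0,"dy":0,"dz":0,"roll":0,"jaw":-1}]'

```text
time_s: 2.02
ee_pos: [0.5365, 0.0446, 0.2046]
eef_rot: [3.142, 0.001, 0.002]
force: [-1.2, -0.4, -0.4]
grip_width: 0.0937
grip_force: 0.0
```

```bash
python3 - <<'E'
from h import *
f,W,_=cam("wrist"); save("wrist1",f)
m=(W[...,2]>.10)&(W[...,2]<.165); p=W[m]
for a,b in((-.03,.12),(.16,.3)):
    q=p[(p[:,1]>a)&(p[:,1]<b)&(p[:,0]>.45)]
    if len(q)>20: print(len(q),cv2.minAreaRect(q[:,:2].astype(np.float32)*1000),cv2.minEnclosingCircle(q[:,:2].astype(np.float32)*1000),q[:,2].max())
m=(W[...,2]>.135)&(W[...,2]<.165)
q=W[m];print(len(q),cv2.minEnclosingCircle(q[:,:2].astype(np.float32)*1000) if len(q) else "")
E
```

```text
4302 ((535.2554931640625, 44.44972229003906), (58.43966293334961, 58.6803092956543), 0.1178789809346199) ((534.5382690429688, 44.4179573059082), 30.1757755279541) 0.15655201083458936
6805 ((551.92236328125, 213.15492248535156), (53.49732208251953, 52.737857818603516), 89.67701721191406) ((551.616455078125, 213.10447692871094), 35.825679779052734) 0.15583182766084047
10960 ((471.19061279296875, 88.59098052978516), 182.4052734375)
```

View pics/wrist1.png

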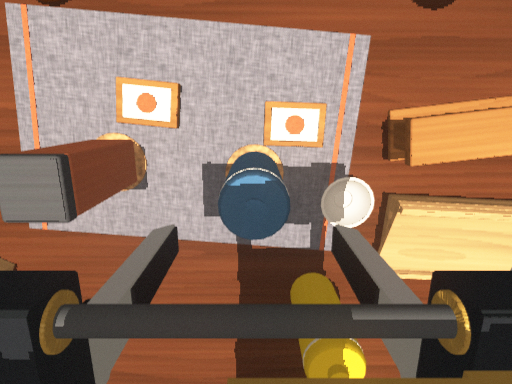

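The wrist view shows the jar (255,205) centred between the fingers, both tiles at (147,102) and (295,124), and no owls. The jar axis measures (0.535,0.0445), which matches the TCP. I'll descend, grip and lift.

Call:
send_rows --rows '[{"dx":-1,"dy":0,"dz":30,"roll":0,"jaw":-1},{"dx":0,"dy":0,"dz":30,"roll":0,"jaw":-1},{"dx":0,"dy":0,"dz":30,"roll":0,"jaw":-1},{"dx":0,"dy":0,"dz":25,"roll":0,"jaw":-1},{"dx":0,"dy":0,"dz":15,"roll":0,"jaw":-1},{"dx":0,"dy":0,"dz":0,"roll":0,"jaw":1},{"dx":0,"dy":0,"dz":0,"roll":0,"jaw":1},{"dx":0,"dy":0,"dz":0,"roll":0,"jaw":1},{"dx":0,"dy":0,"dz":0,"roll":0,"jaw":1},{"dx":0,"dy":0,"dz":0,"roll":0,"jaw":1},{"dx":0,"dy":0,"dz":0,"roll":0,"jaw":1},{"dx":0,"dy":0,"dz":0,"roll":0,"jaw":1}]' --force 25

```text
time_s: 3.07
ee_pos: [0.536, 0.0435, 0.0764]
eef_rot: [-3.141, -0.002, -0.0]
force: [-0.5, 2.1, 7.4]
grip_width: 0.0594
grip_force: 25.0
```

Call:
send_rows --rows '[{"dx":0,"dy":0,"dz":-10,"roll":0,"jaw":1},{"dx":0,"dy":0,"dz":-15,"roll":0,"jaw":1},{"dx":0,"dy":0,"dz":-15,"roll":0,"jaw":1},{"dx":-10,"dy":-5,"dz":0,"roll":0,"jaw":1},{"dx":-20,"dy":-10,"dz":0,"roll":0,"jaw":1},{"dx":-25,"dy":-10,"dz":0,"roll":0,"jaw":1},{"dx":-25,"dy":-10,"dz":0,"roll":0,"jaw":1},{"dx":-15,"dy":-8,"dz":0,"roll":0,"jaw":1},{"dx":-10,"dy":-3,"dz":0,"roll":0,"jaw":1},{"dx":0,"dy":0,"dz":0,"roll":0,"jaw":1},{"dx":0,"dy":0,"dz":0,"roll":0,"jaw":1}]'

```text
time_s: 3.98
ee_pos: [0.4309, 0.0892, 0.1159]
eef_rot: [3.141, -0.001, -0.0]
force: [0.1, -0.2, -5.4]
grip_width: 0.0592
grip_force: 25.0
```

Call:
send_rows --rows '[{"dx":0,"dy":0,"dz":15,"roll":0,"jaw":1},{"dx":0,"dy":0,"dz":15,"roll":0,"jaw":1},{"dx":0,"dy":0,"dz":8,"roll":0,"jaw":1},{"dx":0,"dy":0,"dz":3,"roll":0,"jaw":1},{"dx":0,"dy":0,"dz":2,"roll":0,"jaw":1},{"dx":0,"dy":0,"dz":0,"roll":0,"jaw":1},{"dx":0,"dy":0,"dz":0,"roll":0,"jaw":1}]'

```text
time_s: 4.57
ee_pos: [0.4313, 0.0892, 0.0732]
eef_rot: [-3.142, -0.001, -0.001]
force: [-0.9, -0.2, 2.2]
grip_width: 0.0595
grip_force: 25.0
```

Call:
send_rows --rows '[{"dx":0,"dy":0,"dz":0,"roll":0,"jaw":-1},{"dx":0,"dy":0,"dz":0,"roll":0,"jaw":-1},{"dx":0,"dy":0,"dz":0,"roll":0,"jaw":-1},{"dx":0,"dy":0,"dz":0,"roll":0,"jaw":-1},{"dx":0,"dy":0,"dz":-32,"roll":0,"jaw":-1},{"dx":0,"dy":0,"dz":-32,"roll":0,"jaw":-1},{"dx":0,"dy":0,"dz":-36,"roll":0,"jaw":-1},{"dx":0,"dy":0,"dz":-32,"roll":0,"jaw":-1},{"dx":30,"dy":-30,"dz":0,"roll":0,"jaw":-1},{"dx":30,"dy":-30,"dz":0,"roll":0,"jaw":-1},{"dx":30,"dy":-30,"dz":0,"roll":0,"jaw":-1},{"dx":30,"dy":-33,"dz":0,"roll":0,"jaw":-1}]'

```text
time_s: 5.57
ee_pos: [0.5482, 0.2099, 0.2047]
eef_rot: [-3.141, -0.001, -0.001]
force: [-0.5, -0.5, -0.0]
grip_width: 0.0943
grip_force: 0.0
```

Call:
send_rows --rows '[{"dx":2,"dy":-2,"dz":0,"roll":0,"jaw":-1},{"dx":0,"dy":0,"dz":0,"roll":0,"jaw":-1},{"dx":0,"dy":0,"dz":0,"roll":0,"jaw":-1}]'

```text
time_s: 5.82
ee_pos: [0.5485, 0.2102, 0.204]
eef_rot: [3.141, 0.001, -0.0]
force: [-0.8, 0.3, -0.2]
grip_width: 0.0938
grip_force: 0.0
```

```bash
python3 - <<'E'
from h import *
f,W,_=cam("wrist")
p=W[(W[...,2]>.13)&(W[...,2]<.165)]
q=p[(p[:,1]>.16)&(p[:,1]<.3)&(p[:,0]>.5)]
print(len(q),cv2.minAreaRect(q[:,:2].astype(np.float32)*1000),q[:,2].max())
f,W,_=cam("top")
p=W[(W[...,2]>.1)&(W[...,2]<.165)]
q=p[(p[:,1]>.04)&(p[:,1]<.14)&(p[:,0]>.38)&(p[:,0]<.48)]
print(len(q),cv2.minAreaRect(q[:,:2].astype(np.float32)*1000),q[:,2].max())
E
```

```text
4762 ((552.1067504882812, 213.9035186767578), (52.262367248535156, 53.08551788330078), 0.1689385622739792) 0.1561070684701786
548 ((431.1463623046875, 90.00054931640625), (57.250709533691406, 58.83915710449219), 89.22631072998047) 0.15458796430937105
```

The jar stands at (0.431,0.090). Next I'll correct by (4,-4) and grip the tin.

Call:
send_rows --rows '[{"dx":4,"dy":-4,"dz":0,"roll":0,"jaw":-1},{"dx":0,"dy":0,"dz":30,"roll":0,"jaw":-1},{"dx":0,"dy":0,"dz":30,"roll":0,"jaw":-1},{"dx":0,"dy":0,"dz":30,"roll":0,"jaw":-1},{"dx":0,"dy":0,"dz":25,"roll":0,"jaw":-1},{"dx":0,"dy":0,"dz":14,"roll":0,"jaw":-1},{"dx":0,"dy":0,"dz":0,"roll":0,"jaw":1},{"dx":0,"dy":0,"dz":0,"roll":0,"jaw":1},{"dx":0,"dy":0,"dz":0,"roll":0,"jaw":1},{"dx":0,"dy":0,"dz":0,"roll":0,"jaw":1},{"dx":0,"dy":0,"dz":0,"roll":0,"jaw":1},{"dx":0,"dy":0,"dz":0,"roll":0,"jaw":1}]'

```text
time_s: 6.92
ee_pos: [0.5532, 0.2146, 0.0763]
eef_rot: [-3.141, -0.001, -0.001]
force: [0.2, 0.1, 0.6]
grip_width: 0.0575
grip_force: 0.0
```

Call:
send_rows --rows '[{"dx":0,"dy":0,"dz":0,"roll":0,"jaw":1},{"dx":0,"dy":0,"dz":0,"roll":0,"jaw":1},{"dx":0,"dy":0,"dz":-10,"roll":0,"jaw":1},{"dx":0,"dy":0,"dz":-15,"roll":0,"jaw":1},{"dx":0,"dy":0,"dz":-15,"roll":0,"jaw":1},{"dx":0,"dy":0,"dz":0,"roll":0,"jaw":1},{"dx":0,"dy":0,"dz":0,"roll":0,"jaw":1}]'

```text
time_s: 7.5
ee_pos: [0.553, 0.2145, 0.1158]
eef_rot: [-3.141, -0.001, -0.0]
force: [-0.9, -1.0, -3.5]
grip_width: 0.0526
grip_force: 25.0
```

Call:
send_rows --rows '[{"dx":-10,"dy":0,"dz":0,"roll":0,"jaw":1},{"dx":-20,"dy":0,"dz":0,"roll":0,"jaw":1},{"dx":-25,"dy":0,"dz":0,"roll":0,"jaw":1},{"dx":-25,"dy":0,"dz":0,"roll":0,"jaw":1},{"dx":-20,"dy":0,"dz":0,"roll":0,"jaw":1},{"dx":-15,"dy":0,"dz":10,"roll":0,"jaw":1},{"dx":0,"dy":0,"dz":15,"roll":0,"jaw":1},{"dx":0,"dy":0,"dz":12,"roll":0,"jaw":1},{"dx":0,"dy":0,"dz":4,"roll":0,"jaw":1},{"dx":0,"dy":0,"dz":2,"roll":0,"jaw":1},{"dx":0,"dy":0,"dz":0,"roll":0,"jaw":1},{"dx":0,"dy":0,"dz":0,"roll":0,"jaw":1}]'

```text
time_s: 8.5
ee_pos: [0.4383, 0.2145, 0.073]
eef_rot: [-3.142, -0.001, -0.0]
force: [-2.4, -0.5, 7.2]
grip_width: 0.0525
grip_force: 25.0
```

Call:
send_rows --rows '[{"dx":0,"dy":0,"dz":0,"roll":0,"jaw":-1},{"dx":0,"dy":0,"dz":0,"roll":0,"jaw":-1},{"dx":0,"dy":0,"dz":0,"roll":0,"jaw":-1},{"dx":0,"dy":0,"dz":0,"roll":0,"jaw":-1},{"dx":0,"dy":0,"dz":0,"roll":0,"jaw":-1},{"dx":0,"dy":0,"dz":-32,"roll":0,"jaw":-1},{"dx":0,"dy":0,"dz":-32,"roll":0,"jaw":-1},{"dx":0,"dy":0,"dz":-36,"roll":0,"jaw":-1},{"dx":0,"dy":0,"dz":-32,"roll":0,"jaw":-1},{"dx":0,"dy":0,"dz":0,"roll":0,"jaw":-1},{"dx":0,"dy":0,"dz":0,"roll":0,"jaw":-1}]'

```text
time_s: 9.42
ee_pos: [0.4384, 0.2148, 0.2057]
eef_rot: [-3.14, -0.003, -0.0]
force: [-0.7, -0.2, -0.0]
grip_width: 0.0938
grip_force: 0.0
```

```bash
cat > tiles.py <<'E'
from h import *
for n in("wrist","top","side"):
    f,W,_=cam(n); save("last_"+n,f)
    m=(W[...,2]>.007)&(W[...,2]<.02)&(W[...,0]>.56)&(W[...,0]<.7)&(W[...,1]>-.07)&(W[...,1]<.27)
    k,l,st,c=cv2.connectedComponentsWithStats(m.astype(np.uint8))
    for i in range(1,k):
        if st[i,4]>150:
            p=W[l==i]; r=cv2.minAreaRect(p[:,:2].astype(np.float32)*1000); print(n,np.round(r[0],1),np.round(r[1],1),round(r[2],1),np.median(p[:,2]).round(4))
    m=(W[...,2]>.1)&(W[...,2]<.17)&(W[...,0]>.36)&(W[...,0]<.5)
    for a,b in((.045,.14),(.16,.28)):
        q=W[m&(W[...,1]>a)&(W[...,1]<b)]
        if len(q)>50: print(n,"tall",np.round(cv2.minAreaRect(q[:,:2].astype(np.float32)*1000)[0],1),q[:,2].max().round(3))
E
python3 tiles.py
```

```text
wrist [610.9 167. ] [70.3 35.3] 85.0 0.013
wrist [595.   -1.3] [71.  50.3] 88.2 0.0129
wrist tall [430.5  90. ] 0.154
wrist tall [435.1 213.3] 0.153
top [620.4 168.1] [70.  50.2] 84.4 0.0125
top [596.6   0.9] [68.5 48.5] 89.1 0.0126
top tall [431.1  90. ] 0.156
top tall [425.7 199.2] 0.154
side [599.5   0.8] [55.8 75.4] 1.1 0.0126
side [623.4 168.6] [72.9 51.2] 86.6 0.0126
side tall [412.   88.7] 0.14
side tall [439.5 215.7] 0.154
```

Both tall objects stand clear at (0.431,0.090) and (0.437,0.214). I'll turn the tool to straddle tile A at (0.6205,0.168), whose long side is at 85°.

Call:
send_rows --rows '[{"dx":0,"dy":0,"dz":0,"roll":-7.1,"jaw":-1},{"dx":0,"dy":0,"dz":0,"roll":-7.1,"jaw":-1},{"dx":0,"dy":0,"dz":0,"roll":-7.1,"jaw":-1},{"dx":0,"dy":0,"dz":0,"roll":-7.1,"jaw":-1},{"dx":0,"dy":0,"dz":0,"roll":-7.1,"jaw":-1},{"dx":0,"dy":0,"dz":0,"roll":-7.1,"jaw":-1},{"dx":0,"dy":0,"dz":0,"roll":-7.1,"jaw":-1},{"dx":0,"dy":0,"dz":0,"roll":-7.1,"jaw":-1},{"dx":0,"dy":0,"dz":0,"roll":-7.1,"jaw":-1},{"dx":0,"dy":0,"dz":0,"roll":-7.1,"jaw":-1},{"dx":0,"dy":0,"dz":0,"roll":-7.1,"jaw":-1},{"dx":0,"dy":0,"dz":0,"roll":-6.9,"jaw":-1}]'

```text
time_s: 10.57
ee_pos: [0.4375, 0.2143, 0.203]
eef_rot: [-3.139, 0.001, 1.489]
force: [0.1, -0.3, 1.1]
grip_width: 0.094
grip_force: 0.0
```

Call:
send_rows --rows '[{"dx":-5,"dy":30,"dz":0,"roll":0,"jaw":-1},{"dx":-5,"dy":31,"dz":0,"roll":0,"jaw":-1},{"dx":-5,"dy":31,"dz":0,"roll":0,"jaw":-1},{"dx":-5,"dy":31,"dz":0,"roll":0,"jaw":-1},{"dx":-5,"dy":31,"dz":0,"roll":0,"jaw":-1},{"dx":-6,"dy":31,"dz":0,"roll":0,"jaw":-1},{"dx":0,"dy":0,"dz":20,"roll":0,"jaw":-1},{"dx":0,"dy":0,"dz":20,"roll":0,"jaw":-1},{"dx":0,"dy":0,"dz":20,"roll":0,"jaw":-1},{"dx":0,"dy":0,"dz":0,"roll":0,"jaw":-1},{"dx":0,"dy":0,"dz":0,"roll":0,"jaw":-1}]'

```text
time_s: 11.48
ee_pos: [0.6188, 0.1673, 0.1429]
eef_rot: [-3.138, 0.001, 1.483]
force: [-0.0, 0.2, 1.0]
grip_width: 0.0942
grip_force: 0.0
```

```bash
python3 tiles.py
```

```text
wrist [619.3 165.9] [70.2 49.9] 84.1 0.013
wrist [594.8 -24.3] [27.8 50.2] 86.6 0.013
wrist tall [459.5 213. ] 0.139
top [596.4   1. ] [68.6 48.4] 89.3 0.0127
side [623.9 169.5] [72.2 51.6] 84.9 0.0126
side tall [433.4  92.5] 0.154
side tall [439.6 215.3] 0.154
```

View pics/last_wrist.png

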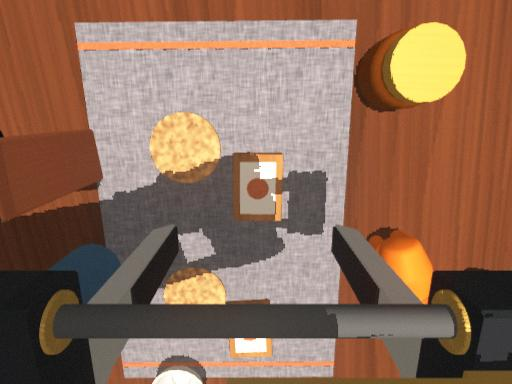

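The wrist view shows tile A (258,187) midway between the fingers, with both coasters bare. I'll descend and grip at about 20 N.

Call:
send_rows --rows '[{"dx":0,"dy":0,"dz":30,"roll":0,"jaw":-1},{"dx":0,"dy":0,"dz":30,"roll":0,"jaw":-1},{"dx":0,"dy":0,"dz":30,"roll":0,"jaw":-1},{"dx":0,"dy":0,"dz":25,"roll":0,"jaw":-1},{"dx":0,"dy":0,"dz":15,"roll":0,"jaw":-1},{"dx":0,"dy":0,"dz":8,"roll":0,"jaw":-1},{"dx":0,"dy":0,"dz":0,"roll":0,"jaw":1},{"dx":0,"dy":0,"dz":0,"roll":0,"jaw":1},{"dx":0,"dy":0,"dz":0,"roll":0,"jaw":1},{"dx":0,"dy":0,"dz":0,"roll":0,"jaw":1},{"dx":0,"dy":0,"dz":0,"roll":0,"jaw":1},{"dx":0,"dy":0,"dz":0,"roll":0,"jaw":1}]' --force 20

```text
time_s: 12.63
ee_pos: [0.6198, 0.1675, 0.0072]
eef_rot: [3.141, -0.0, 1.483]
force: [-0.5, -1.2, 0.2]
grip_width: 0.0575
grip_force: 0.0
```

Call:
send_rows --rows '[{"dx":0,"dy":0,"dz":0,"roll":0,"jaw":1},{"dx":0,"dy":0,"dz":0,"roll":0,"jaw":1},{"dx":0,"dy":0,"dz":0,"roll":0,"jaw":1}]'

```text
time_s: 12.88
ee_pos: [0.6197, 0.1675, 0.0068]
eef_rot: [3.141, -0.0, 1.483]
force: [-1.1, -0.4, 3.1]
grip_width: 0.0492
grip_force: 20.0
```

Call:
send_rows --rows '[{"dx":0,"dy":0,"dz":0,"roll":0,"jaw":-0.3},{"dx":0,"dy":0,"dz":0,"roll":0,"jaw":-0.3},{"dx":0,"dy":0,"dz":3.5,"roll":0,"jaw":-0.3},{"dx":0,"dy":0,"dz":0,"roll":0,"jaw":1},{"dx":0,"dy":0,"dz":0,"roll":0,"jaw":1},{"dx":0,"dy":0,"dz":0,"roll":0,"jaw":1},{"dx":0,"dy":0,"dz":0,"roll":0,"jaw":1},{"dx":0,"dy":0,"dz":-20,"roll":0,"jaw":1},{"dx":0,"dy":0,"dz":-30,"roll":0,"jaw":1},{"dx":0,"dy":0,"dz":-40,"roll":0,"jaw":1},{"dx":0,"dy":0,"dz":-40,"roll":0,"jaw":1},{"dx":0,"dy":0,"dz":-40,"roll":0,"jaw":1}]'

```text
time_s: 13.88
ee_pos: [0.6191, 0.1674, 0.1748]
eef_rot: [-3.141, 0.0, 1.483]
force: [0.6, -0.1, -0.6]
grip_width: 0.0498
grip_force: 20.0
```

```bash
cat > face.py <<'E'
from h import *
from numpy.linalg import lstsq
for n in("top","side"):
    f,W,_=cam(n)
    p=W[(W[...,2]>.01)&(W[...,2]<.075)&(W[...,0]>.39)&(W[...,0]<.53)&(W[...,1]>-.375)&(W[...,1]<-.115)]
    m=np.ones(len(p),bool)
    for _ in range(6):
        c=lstsq(np.c_[p[m,:2],np.ones(m.sum())],p[m,2],rcond=None)[0]; e=p[:,2]-np.c_[p[:,:2],np.ones(len(p))]@c; m=abs(e)<.003
    r=cv2.minAreaRect(p[m][:,:2].astype(np.float32)*1000)
    print(n,"plane",np.round(c,3),"tilt",np.degrees(np.arctan(np.hypot(*c[:2]))).round(1),"yaw",np.degrees(np.arctan2(c[1],c[0])).round(1),np.round(r[0],1),np.round(r[1],1),round(r[2],1),"zc",c@[r[0][0]/1e3,r[0][1]/1e3,1])
    q=p[(e>.005)]; print(" lips", [np.round(q[q[:,0]<.457].mean(0),3),np.round(q[q[:,0]>.457].mean(0),3)])
print(get_obs()["ee_pos"],get_obs()["grip_width"])
E
python3 face.py
```

```text
top plane [ 0.403 -0.021 -0.152] tilt 22.0 yaw -3.0 [ 459.5 -241.8] [255.7 100. ] 87.2 zc 0.03786653947289795
 lips [array([ 0.406, -0.242,  0.025]), array([ 0.502, -0.242,  0.063])]
side plane [ 0.398 -0.021 -0.152] tilt 21.7 yaw -3.0 [ 463.2 -243.5] [255.9  99.4] 87.2 zc 0.03780035425015488
 lips [array([ 0.411, -0.231,  0.025]), array([ 0.505, -0.216,  0.062])]
[0.62182692 0.16795781 0.18056385] 0.04967119679458503
```

Face plane: tilt 22°, yaw −3°, centre about (0.457,−0.241,0.037), which matches the description. I'll carry tile A to (0.454,−0.301).

Call:
send_rows --rows '[{"dx":-20,"dy":-5,"dz":0,"roll":0,"jaw":1},{"dx":-39,"dy":-10,"dz":0,"roll":0,"jaw":1},{"dx":-40,"dy":-10,"dz":0,"roll":0,"jaw":1},{"dx":-40,"dy":-10,"dz":0,"roll":0,"jaw":1},{"dx":-40,"dy":-10,"dz":0,"roll":0,"jaw":1},{"dx":-40,"dy":-10,"dz":0,"roll":0,"jaw":1},{"dx":-40,"dy":-10,"dz":0,"roll":0,"jaw":1},{"dx":-40,"dy":-11,"dz":0,"roll":0,"jaw":1},{"dx":-40,"dy":-11,"dz":0,"roll":0,"jaw":1},{"dx":-40,"dy":-11,"dz":0,"roll":0,"jaw":1},{"dx":-40,"dy":-11,"dz":0,"roll":0,"jaw":1},{"dx":-40,"dy":-11,"dz":0,"roll":0,"jaw":1}]'

```text
time_s: 14.98
ee_pos: [0.4585, -0.2809, 0.1725]
eef_rot: [-3.141, -0.0, 1.483]
force: [1.3, -0.2, -1.3]
grip_width: 0.05
grip_force: 20.0
```

Call:
send_rows --rows '[{"dx":-22,"dy":-4,"dz":0,"roll":4,"jaw":1},{"dx":0,"dy":0,"dz":0,"roll":7,"jaw":1},{"dx":0,"dy":0,"dz":0,"roll":7,"jaw":1},{"dx":0,"dy":0,"dz":0,"roll":7,"jaw":1},{"dx":0,"dy":0,"dz":0,"roll":7,"jaw":1},{"dx":0,"dy":0,"dz":0,"roll":7,"jaw":1},{"dx":0,"dy":0,"dz":0,"roll":7,"jaw":1},{"dx":0,"dy":0,"dz":0,"roll":7,"jaw":1},{"dx":0,"dy":0,"dz":0,"roll":7,"jaw":1},{"dx":0,"dy":0,"dz":0,"roll":7,"jaw":1},{"dx":0,"dy":0,"dz":0,"roll":7,"jaw":1},{"dx":0,"dy":0,"dz":0,"roll":7,"jaw":1}]'

```text
time_s: 15.98
ee_pos: [0.4536, -0.3007, 0.1722]
eef_rot: [-3.141, 0.001, 0.063]
force: [-0.9, -0.3, -0.8]
grip_width: 0.0499
grip_force: 20.0
```

Call:
send_rows --rows '[{"dx":0,"dy":0,"dz":0,"roll":7,"jaw":1},{"dx":0,"dy":0,"dz":0,"roll":0,"jaw":1},{"dx":0,"dy":0,"dz":0,"roll":0,"jaw":1}]'

```text
time_s: 16.23
ee_pos: [0.4537, -0.3007, 0.1725]
eef_rot: [-3.141, 0.0, -0.049]
force: [0.0, -0.6, -0.5]
grip_width: 0.0494
grip_force: 20.0
```

Call:
send_rows --rows '[{"dx":0,"dy":0,"dz":30,"roll":0,"jaw":1},{"dx":0,"dy":0,"dz":30,"roll":0,"jaw":1},{"dx":0,"dy":0,"dz":30,"roll":0,"jaw":1},{"dx":0,"dy":0,"dz":18,"roll":0,"jaw":1},{"dx":0,"dy":0,"dz":5,"roll":0,"jaw":1},{"dx":0,"dy":0,"dz":3,"roll":0,"jaw":1},{"dx":0,"dy":0,"dz":3,"roll":0,"jaw":1},{"dx":0,"dy":0,"dz":0,"roll":0,"jaw":1},{"dx":0,"dy":0,"dz":0,"roll":0,"jaw":1}]' --force 8

```text
time_s: 16.98
ee_pos: [0.4543, -0.3012, 0.055]
eef_rot: [3.141, -0.001, -0.052]
force: [0.2, 0.3, 0.0]
grip_width: 0.0498
grip_force: 8.0
```

Call:
send_rows --rows '[{"dx":0,"dy":0,"dz":3,"roll":0,"jaw":1},{"dx":0,"dy":0,"dz":2,"roll":0,"jaw":1},{"dx":0,"dy":0,"dz":2,"roll":0,"jaw":1},{"dx":0,"dy":0,"dz":1,"roll":0,"jaw":1},{"dx":0,"dy":0,"dz":0,"roll":0,"jaw":1},{"dx":0,"dy":0,"dz":0,"roll":0,"jaw":1}]' --force 5

```text
time_s: 17.48
ee_pos: [0.4538, -0.3008, 0.0459]
eef_rot: [-3.141, 0.0, -0.053]
force: [-1.1, -0.3, -1.4]
grip_width: 0.0499
grip_force: 5.0
```

Soft contact only, so the tile is pivoting. I'll release gently and rise.

Call:
send_rows --rows '[{"dx":0,"dy":0,"dz":0,"roll":0,"jaw":-0.2},{"dx":0,"dy":0,"dz":0,"roll":0,"jaw":-0.4},{"dx":0,"dy":0,"dz":0,"roll":0,"jaw":-0.4},{"dx":0,"dy":0,"dz":0,"roll":0,"jaw":-0.4},{"dx":0,"dy":0,"dz":-20,"roll":0,"jaw":-0.4},{"dx":0,"dy":0,"dz":-35,"roll":0,"jaw":-0.6},{"dx":0,"dy":0,"dz":-40,"roll":0,"jaw":-1},{"dx":0,"dy":0,"dz":-40,"roll":0,"jaw":-1},{"dx":0,"dy":0,"dz":-10,"roll":0,"jaw":-1},{"dx":0,"dy":0,"dz":0,"roll":0,"jaw":-1}]'

```text
time_s: 18.32
ee_pos: [0.4548, -0.3016, 0.1944]
eef_rot: [3.138, -0.005, -0.053]
force: [0.5, 0.4, 0.0]
grip_width: 0.0933
grip_force: 0.0
```

```bash
cat > chk.py <<'E'
from h import *
import sys
a=np.radians(22);y=np.radians(-3); C=np.array([.4575,-.2415,.037])
ex=np.array([np.cos(a)*np.cos(y),np.cos(a)*np.sin(y),np.sin(a)]);ey=np.array([-np.sin(y),np.cos(y),0]);ez=np.cross(ex,ey)
B=np.c_[ex,ey,ez]
for n in("wrist","side","top"):
    f,W,_=cam(n); save(sys.argv[1]+"_"+n,f)
    L=(W-C)@B
    m=(L[...,2]>.006)&(L[...,2]<.03)&(abs(L[...,0])<.043)&(abs(L[...,1])<.125)
    k,l,st,c=cv2.connectedComponentsWithStats(m.astype(np.uint8))
    for i in range(1,k):
        if st[i,4]>150:
            p=L[l==i]; r=cv2.minAreaRect(p[:,:2].astype(np.float32)*1000); q=np.polyfit(p[:,0],p[:,2],1)
            print(n,"face-frame",np.round(r[0],1),np.round(r[1],1),round(r[2],1),"ztop",np.median(p[:,2]).round(4),"slope",q[0].round(3))
E
python3 chk.py a; python3 tiles.py
```

```text
wrist face-frame [  0.2 -60.4] [50.  71.1] 89.8 ztop 0.0132 slope -0.017
side face-frame [  5.3 -57.7] [69.1 58.8] 1.4 ztop 0.0106 slope -0.001
top face-frame [  2.3 -55. ] [70.6 45.6] 0.7 ztop 0.0121 slope -0.009
top [596.4   1. ] [68.3 48.5] 88.8 0.0127
top tall [431.1  90. ] 0.155
top tall [435.9 213.9] 0.156
side [6.017e+02 6.000e-01] [75.5 53.1] 88.5 0.0125
side tall [434.3  93.5] 0.155
side tall [439.4 215.6] 0.155
```

View pics/a_wrist.png

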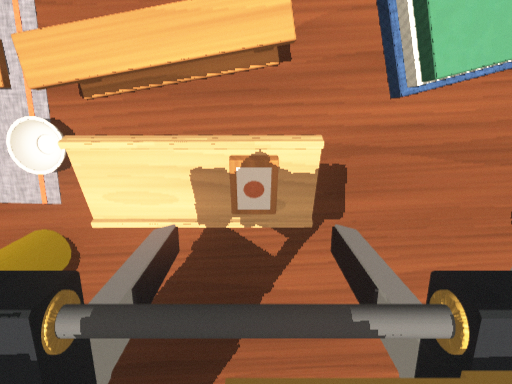

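Tile A lies flat at face (0,−60), shown at (254,188) in the image. Now tile B at (0.596,0.000), long side at 88.7°.

Call:
send_rows --rows '[{"dx":14,"dy":-34,"dz":0,"roll":0,"jaw":-1},{"dx":14,"dy":-34,"dz":0,"roll":0,"jaw":-1},{"dx":14,"dy":-34,"dz":0,"roll":0,"jaw":-1},{"dx":14,"dy":-34,"dz":0,"roll":0,"jaw":-1},{"dx":14,"dy":-34,"dz":0,"roll":0,"jaw":-1},{"dx":14,"dy":-34,"dz":0,"roll":0,"jaw":-1},{"dx":14,"dy":-34,"dz":0,"roll":0,"jaw":-1},{"dx":14,"dy":-34,"dz":0,"roll":0,"jaw":-1},{"dx":13,"dy":-35,"dz":0,"roll":0,"jaw":-1},{"dx":0,"dy":0,"dz":0,"roll":-7,"jaw":-1},{"dx":0,"dy":0,"dz":0,"roll":-7,"jaw":-1},{"dx":0,"dy":0,"dz":0,"roll":-7,"jaw":-1}]'

```text
time_s: 19.62
ee_pos: [0.5947, -0.0001, 0.1896]
eef_rot: [-3.141, 0.002, 0.321]
force: [-0.2, 0.4, 0.1]
grip_width: 0.0939
grip_force: 0.0
```

Call:
send_rows --rows '[{"dx":0,"dy":0,"dz":0,"roll":-7.1,"jaw":-1},{"dx":0,"dy":0,"dz":0,"roll":-7.1,"jaw":-1},{"dx":0,"dy":0,"dz":0,"roll":-7.1,"jaw":-1},{"dx":0,"dy":0,"dz":0,"roll":-7.1,"jaw":-1},{"dx":0,"dy":0,"dz":0,"roll":-7.1,"jaw":-1},{"dx":0,"dy":0,"dz":0,"roll":-7.1,"jaw":-1},{"dx":0,"dy":0,"dz":0,"roll":-7.1,"jaw":-1},{"dx":0,"dy":0,"dz":0,"roll":-7.1,"jaw":-1},{"dx":0,"dy":0,"dz":0,"roll":-7.1,"jaw":-1},{"dx":0,"dy":0,"dz":0,"roll":-6.9,"jaw":-1},{"dx":0,"dy":0,"dz":0,"roll":0,"jaw":-1},{"dx":0,"dy":0,"dz":0,"roll":0,"jaw":-1}]'

```text
time_s: 20.62
ee_pos: [0.5947, -0.0009, 0.1902]
eef_rot: [-3.14, -0.0, 1.545]
force: [0.5, -0.1, 0.5]
grip_width: 0.094
grip_force: 0.0
```

```bash
python3 tiles.py; python3 -c "
from h import *
o=get_obs();print(o['ee_pos'],o['eef_rot'])"
```

```text
wrist [582.   -8.6] [70.1 49.6] 69.4 0.013
wrist tall [437.5  86.6] 0.154
top tall [432.5  94.2] 0.154
top tall [435.8 214. ] 0.155
side [585.1  -5.7] [74.3 51.3] 70.2 0.0127
side tall [433.3  92.4] 0.154
side tall [439.5 216.1] 0.156
[ 0.59479595 -0.0008674   0.19060705] [-3.14108784e+00 -2.79588721e-05  1.54617882e+00]
```

Tile B was knocked to (0.582,−0.0085) at 69.5°, so I'll correct for that and look again lower down.

Call:
send_rows --rows '[{"dx":-8,"dy":-12.5,"dz":0,"roll":0,"jaw":-1},{"dx":0,"dy":0,"dz":0,"roll":6.4,"jaw":-1},{"dx":0,"dy":0,"dz":0,"roll":6.4,"jaw":-1},{"dx":0,"dy":0,"dz":0,"roll":6.3,"jaw":-1},{"dx":0,"dy":0,"dz":30,"roll":0,"jaw":-1},{"dx":0,"dy":0,"dz":25,"roll":0,"jaw":-1},{"dx":0,"dy":0,"dz":0,"roll":0,"jaw":-1},{"dx":0,"dy":0,"dz":0,"roll":0,"jaw":-1}]'

```text
time_s: 21.43
ee_pos: [0.5818, -0.0086, 0.1356]
eef_rot: [-3.14, 0.001, 1.215]
force: [-0.4, 0.2, 1.6]
grip_width: 0.0941
grip_force: 0.0
```

```bash
python3 tiles.py; python3 -c "
from h import *
o=get_obs();print(o['ee_pos'],o['eef_rot'])"
```

```text
wrist [581.9  -8.2] [69.3 49.9] 69.2 0.013
wrist tall [448.4  82.3] 0.138
top tall [431.2  90. ] 0.154
top tall [435.8 213.9] 0.154
side [585.6  -5. ] [75.3 51.4] 70.1 0.0125
side tall [433.5  93.3] 0.154
side tall [439.5 215.4] 0.156
[ 0.58297611 -0.00864469  0.13778145] [ 3.13917684e+00 -7.33482264e-04  1.21545362e+00]
```

Call:
send_rows --rows '[{"dx":0,"dy":0,"dz":30,"roll":0,"jaw":-1},{"dx":0,"dy":0,"dz":30,"roll":0,"jaw":-1},{"dx":0,"dy":0,"dz":30,"roll":0,"jaw":-1},{"dx":0,"dy":0,"dz":25,"roll":0,"jaw":-1},{"dx":0,"dy":0,"dz":13,"roll":0,"jaw":-1},{"dx":0,"dy":0,"dz":4,"roll":0,"jaw":-0.4},{"dx":0,"dy":0,"dz":0,"roll":0,"jaw":-0.4},{"dx":0,"dy":0,"dz":0,"roll":0,"jaw":-0.4}]' --force 20

```text
time_s: 22.25
ee_pos: [0.5833, -0.0087, 0.0057]
eef_rot: [3.139, -0.001, 1.216]
force: [0.3, -0.3, 0.8]
grip_width: 0.0773
grip_force: 0.0
```

Call:
send_rows --rows '[{"dx":0,"dy":0,"dz":2,"roll":0,"jaw":1},{"dx":0,"dy":0,"dz":0,"roll":0,"jaw":1},{"dx":0,"dy":0,"dz":0,"roll":0,"jaw":1},{"dx":0,"dy":0,"dz":0,"roll":0,"jaw":1},{"dx":0,"dy":0,"dz":0,"roll":0,"jaw":1},{"dx":0,"dy":0,"dz":0,"roll":0,"jaw":1},{"dx":0,"dy":0,"dz":0,"roll":0,"jaw":1},{"dx":0,"dy":0,"dz":-20,"roll":0,"jaw":1},{"dx":0,"dy":0,"dz":-40,"roll":0,"jaw":1},{"dx":0,"dy":0,"dz":-40,"roll":0,"jaw":1},{"dx":0,"dy":0,"dz":-40,"roll":0,"jaw":1},{"dx":0,"dy":0,"dz":-28,"roll":0,"jaw":1}]'

```text
time_s: 23.25
ee_pos: [0.5823, -0.0084, 0.1734]
eef_rot: [3.14, -0.001, 1.216]
force: [0.5, 0.5, -0.5]
grip_width: 0.0499
grip_force: 19.8
```

Call:
send_rows --rows '[{"dx":0,"dy":0,"dz":0,"roll":0,"jaw":1},{"dx":0,"dy":0,"dz":0,"roll":0,"jaw":1}]'

```text
time_s: 23.42
ee_pos: [0.5823, -0.0085, 0.1708]
eef_rot: [3.14, -0.001, 1.216]
force: [-0.9, -0.0, -0.9]
grip_width: 0.0497
grip_force: 19.8
```

Call:
send_rows --rows '[{"dx":-34,"dy":-9,"dz":0,"roll":0,"jaw":1},{"dx":-34,"dy":-9,"dz":0,"roll":0,"jaw":1},{"dx":-34,"dy":-9,"dz":0,"roll":0,"jaw":1},{"dx":-34,"dy":-9,"dz":0,"roll":0,"jaw":1},{"dx":-34,"dy":-9,"dz":0,"roll":0,"jaw":1},{"dx":-34,"dy":-10,"dz":0,"roll":0,"jaw":1},{"dx":0,"dy":0,"dz":0,"roll":6.6,"jaw":1},{"dx":0,"dy":0,"dz":0,"roll":6.6,"jaw":1},{"dx":0,"dy":0,"dz":0,"roll":6.6,"jaw":1},{"dx":0,"dy":0,"dz":0,"roll":6.6,"jaw":1},{"dx":0,"dy":0,"dz":0,"roll":6.6,"jaw":1},{"dx":0,"dy":0,"dz":0,"roll":6.6,"jaw":1}]'

```text
time_s: 24.42
ee_pos: [0.4588, -0.1804, 0.1678]
eef_rot: [-3.138, 0.002, 0.519]
force: [-0.7, -0.0, -1.0]
grip_width: 0.05
grip_force: 19.8
```

Call:
send_rows --rows '[{"dx":0,"dy":0,"dz":0,"roll":6.6,"jaw":1},{"dx":0,"dy":0,"dz":0,"roll":6.6,"jaw":1},{"dx":0,"dy":0,"dz":0,"roll":6.6,"jaw":1},{"dx":0,"dy":0,"dz":0,"roll":6.6,"jaw":1},{"dx":0,"dy":0,"dz":0,"roll":6.6,"jaw":1},{"dx":0,"dy":0,"dz":0,"roll":0,"jaw":1},{"dx":0,"dy":0,"dz":0,"roll":0,"jaw":1},{"dx":0,"dy":0,"dz":0,"roll":0,"jaw":1}]'

```text
time_s: 25.08
ee_pos: [0.4594, -0.1806, 0.169]
eef_rot: [-3.141, 0.002, -0.047]
force: [1.0, -0.3, -0.7]
grip_width: 0.0497
grip_force: 19.8
```

Same descent as before (to TCP z of about 0.046).

Call:
send_rows --rows '[{"dx":0,"dy":0,"dz":30,"roll":0,"jaw":1},{"dx":0,"dy":0,"dz":30,"roll":0,"jaw":1},{"dx":0,"dy":0,"dz":30,"roll":0,"jaw":1},{"dx":0,"dy":0,"dz":14,"roll":0,"jaw":1},{"dx":0,"dy":0,"dz":5,"roll":0,"jaw":1},{"dx":0,"dy":0,"dz":3,"roll":0,"jaw":1},{"dx":0,"dy":0,"dz":3,"roll":0,"jaw":1},{"dx":0,"dy":0,"dz":2,"roll":0,"jaw":1},{"dx":0,"dy":0,"dz":2,"roll":0,"jaw":1},{"dx":0,"dy":0,"dz":2,"roll":0,"jaw":1},{"dx":0,"dy":0,"dz":0,"roll":0,"jaw":1},{"dx":0,"dy":0,"dz":0,"roll":0,"jaw":1}]' --force 5

```text
time_s: 26.08
ee_pos: [0.4599, -0.1808, 0.0492]
eef_rot: [3.141, -0.0, -0.051]
force: [-0.5, 0.3, -0.5]
grip_width: 0.0502
grip_force: 5.0
```

Call:
send_rows --rows '[{"dx":0,"dy":0,"dz":0,"roll":0,"jaw":-0.2},{"dx":0,"dy":0,"dz":0,"roll":0,"jaw":-0.4},{"dx":0,"dy":0,"dz":0,"roll":0,"jaw":-0.4},{"dx":0,"dy":0,"dz":0,"roll":0,"jaw":-0.4},{"dx":0,"dy":0,"dz":-20,"roll":0,"jaw":-0.4},{"dx":0,"dy":0,"dz":-35,"roll":0,"jaw":-0.6},{"dx":0,"dy":0,"dz":-40,"roll":0,"jaw":-1},{"dx":0,"dy":0,"dz":-40,"roll":0,"jaw":-1},{"dx":0,"dy":0,"dz":-22,"roll":0,"jaw":-1},{"dx":0,"dy":0,"dz":0,"roll":0,"jaw":-1}]'

```text
time_s: 26.92
ee_pos: [0.4613, -0.1815, 0.2111]
eef_rot: [3.138, -0.007, -0.051]
force: [-0.2, 0.2, 0.3]
grip_width: 0.0934
grip_force: 0.0
```

```bash
python3 chk.py b
```

```text
wrist face-frame [ 1.7 59.8] [50.1 70.7] 90.0 ztop 0.0133 slope -0.017
wrist face-frame [  0.3 -60.2] [50.4 70.6] 89.9 ztop 0.0132 slope -0.016
side face-frame [  4.8 -56.7] [55.3 70.2] 88.6 ztop 0.0104 slope -0.013
side face-frame [ 6.6 62.9] [57.4 70.2] 89.9 ztop 0.0104 slope 0.007
```

View pics/b_wrist.png

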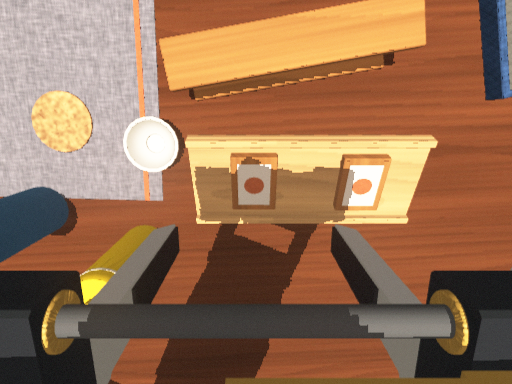

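View pics/b_side.png

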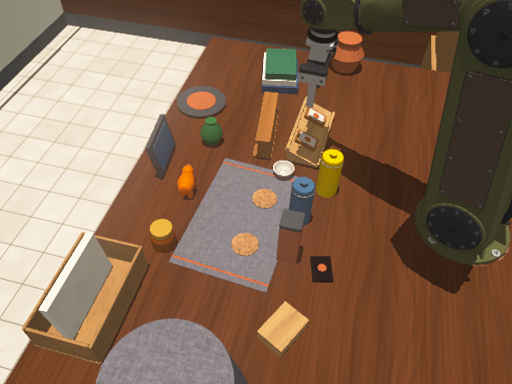

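Both tiles lie flat on the face ((254,187) and (363,182) in the wrist image), with the jar and tin standing clear and the coasters bare. Now I'll return the jar.

Call:
send_rows --rows '[{"dx":0,"dy":0,"dz":0,"roll":-2.9,"jaw":-1},{"dx":-4,"dy":-34,"dz":0,"roll":0,"jaw":-1},{"dx":-4,"dy":-34,"dz":0,"roll":0,"jaw":-1},{"dx":-4,"dy":-34,"dz":0,"roll":0,"jaw":-1},{"dx":-4,"dy":-34,"dz":0,"roll":0,"jaw":-1},{"dx":-4,"dy":-34,"dz":0,"roll":0,"jaw":-1},{"dx":-4,"dy":-34,"dz":0,"roll":0,"jaw":-1},{"dx":-4,"dy":-34,"dz":0,"roll":0,"jaw":-1},{"dx":-2,"dy":-33,"dz":0,"roll":0,"jaw":-1},{"dx":0,"dy":0,"dz":0,"roll":0,"jaw":-1},{"dx":0,"dy":0,"dz":0,"roll":0,"jaw":-1}]'

```text
time_s: 27.98
ee_pos: [0.4291, 0.0912, 0.2045]
eef_rot: [3.141, 0.003, 0.002]
force: [-0.4, -0.5, -0.3]
grip_width: 0.0943
grip_force: 0.0
```

```bash
python3 - <<'E'
from h import *
f,W,_=cam("wrist")
m=(W[...,2]>.1)&(W[...,2]<.17)&(W[...,0]>.36)&(W[...,0]<.5)
q=W[m&(W[...,1]>.04)&(W[...,1]<.14)]; print(cv2.minAreaRect(q[:,:2].astype(np.float32)*1000),get_obs()["ee_pos"])
m=(W[...,2]>-.005)&(W[...,2]<.01)&(W[...,0]>.49)&(W[...,0]<.6)
H=cv2.cvtColor(f,cv2.COLOR_RGB2HSV)
m&=(H[...,1]>90)&(H[...,0]>10)&(H[...,0]<30)
for a,b in((-.01,.1),(.16,.28)):
    q=W[m&(W[...,1]>a)&(W[...,1]<b)]
    if len(q)>50: print("coaster",len(q),cv2.minEnclosingCircle(q[:,:2].astype(np.float32)*1000),np.median(q,0))
E
```

```text
((429.9724426269531, 88.57340240478516), (58.85353088378906, 59.01557540893555), 0.9435673356056213) [0.42936424 0.09026665 0.20468319]
coaster 3018 ((536.4244995117188, 44.08518981933594), 36.21113967895508) [0.53566732 0.04566968 0.003752  ]
coaster 3102 ((549.8126831054688, 211.3379364013672), 36.120460510253906) [0.54896534 0.21229902 0.00375854]
```

Call:
send_rows --rows '[{"dx":1,"dy":1,"dz":30,"roll":0,"jaw":-1},{"dx":0,"dy":0,"dz":30,"roll":0,"jaw":-1},{"dx":0,"dy":0,"dz":30,"roll":0,"jaw":-1},{"dx":0,"dy":0,"dz":25,"roll":0,"jaw":-1},{"dx":0,"dy":0,"dz":15,"roll":0,"jaw":-1},{"dx":0,"dy":0,"dz":0,"roll":0,"jaw":1},{"dx":0,"dy":0,"dz":0,"roll":0,"jaw":1},{"dx":0,"dy":0,"dz":0,"roll":0,"jaw":1},{"dx":0,"dy":0,"dz":0,"roll":0,"jaw":1},{"dx":0,"dy":0,"dz":0,"roll":0,"jaw":1},{"dx":0,"dy":0,"dz":0,"roll":0,"jaw":1},{"dx":0,"dy":0,"dz":0,"roll":0,"jaw":1}]' --force 25

```text
time_s: 29.03
ee_pos: [0.4313, 0.0892, 0.0767]
eef_rot: [-3.142, -0.001, -0.0]
force: [-1.1, -1.9, 6.5]
grip_width: 0.0593
grip_force: 25.0
```

Call:
send_rows --rows '[{"dx":0,"dy":0,"dz":0,"roll":0,"jaw":1},{"dx":0,"dy":0,"dz":-10,"roll":0,"jaw":1},{"dx":0,"dy":0,"dz":-15,"roll":0,"jaw":1},{"dx":0,"dy":0,"dz":-15,"roll":0,"jaw":1},{"dx":10,"dy":3,"dz":0,"roll":0,"jaw":1},{"dx":20,"dy":9,"dz":0,"roll":0,"jaw":1},{"dx":25,"dy":11,"dz":0,"roll":0,"jaw":1},{"dx":25,"dy":11,"dz":0,"roll":0,"jaw":1},{"dx":16,"dy":8,"dz":0,"roll":0,"jaw":1},{"dx":10,"dy":4,"dz":0,"roll":0,"jaw":1},{"dx":0,"dy":0,"dz":0,"roll":0,"jaw":1},{"dx":0,"dy":0,"dz":0,"roll":0,"jaw":1}]'

```text
time_s: 30.03
ee_pos: [0.5366, 0.0429, 0.115]
eef_rot: [-3.142, 0.002, -0.001]
force: [-0.8, 0.9, -4.5]
grip_width: 0.0591
grip_force: 25.0
```

Call:
send_rows --rows '[{"dx":0,"dy":0,"dz":12,"roll":0,"jaw":1},{"dx":0,"dy":0,"dz":12,"roll":0,"jaw":1},{"dx":0,"dy":0,"dz":6,"roll":0,"jaw":1},{"dx":0,"dy":0,"dz":3,"roll":0,"jaw":1},{"dx":0,"dy":0,"dz":2,"roll":0,"jaw":1},{"dx":0,"dy":0,"dz":0,"roll":0,"jaw":1},{"dx":0,"dy":0,"dz":0,"roll":0,"jaw":1}]'

```text
time_s: 30.62
ee_pos: [0.537, 0.0432, 0.0814]
eef_rot: [-3.142, -0.001, -0.0]
force: [-0.2, -0.1, -4.0]
grip_width: 0.0597
grip_force: 25.0
```

Not touching yet; going down a little further.

Call:
send_rows --rows '[{"dx":0,"dy":0,"dz":1.5,"roll":0,"jaw":1},{"dx":0,"dy":0,"dz":1.5,"roll":0,"jaw":1},{"dx":0,"dy":0,"dz":0,"roll":0,"jaw":1},{"dx":0,"dy":0,"dz":0,"roll":0,"jaw":1}]'

```text
time_s: 30.95
ee_pos: [0.5375, 0.0432, 0.0797]
eef_rot: [-3.142, -0.002, -0.0]
force: [-5.6, 0.6, 11.4]
grip_width: 0.0592
grip_force: 25.0
```

Call:
send_rows --rows '[{"dx":0,"dy":0,"dz":0,"roll":0,"jaw":-1},{"dx":0,"dy":0,"dz":0,"roll":0,"jaw":-1},{"dx":0,"dy":0,"dz":0,"roll":0,"jaw":-1},{"dx":0,"dy":0,"dz":0,"roll":0,"jaw":-1},{"dx":0,"dy":0,"dz":-32,"roll":0,"jaw":-1},{"dx":0,"dy":0,"dz":-36,"roll":0,"jaw":-1},{"dx":0,"dy":0,"dz":-36,"roll":0,"jaw":-1},{"dx":0,"dy":0,"dz":-26,"roll":0,"jaw":-1},{"dx":-20,"dy":-34,"dz":0,"roll":0,"jaw":-1},{"dx":-20,"dy":-34,"dz":0,"roll":0,"jaw":-1},{"dx":-20,"dy":-34,"dz":0,"roll":0,"jaw":-1},{"dx":-20,"dy":-34,"dz":0,"roll":0,"jaw":-1}]'

```text
time_s: 31.95
ee_pos: [0.4558, 0.1803, 0.2081]
eef_rot: [-3.141, -0.0, -0.001]
force: [0.8, -0.4, 0.3]
grip_width: 0.0941
grip_force: 0.0
```

Call:
send_rows --rows '[{"dx":-20,"dy":-35,"dz":0,"roll":0,"jaw":-1},{"dx":0,"dy":0,"dz":0,"roll":0,"jaw":-1},{"dx":0,"dy":0,"dz":0,"roll":0,"jaw":-1}]'

```text
time_s: 32.2
ee_pos: [0.4362, 0.2156, 0.2081]
eef_rot: [-3.142, -0.0, 0.003]
force: [0.0, -0.9, 0.4]
grip_width: 0.0941
grip_force: 0.0
```

```bash
cat > tall.py <<'E'
from h import *
print(get_obs()["ee_pos"])
for n in("wrist","top","side"):
    f,W,_=cam(n); save("end_"+n,f)
    m=(W[...,2]>.12)&(W[...,2]<.17)&(W[...,0]>.38)&(W[...,0]<.62)
    for a,b in((.005,.1),(.15,.28)):
        q=W[m&(W[...,1]>a)&(W[...,1]<b)]
        if len(q)>50: print(n,np.round(cv2.minAreaRect(q[:,:2].astype(np.float32)*1000),1) if 0 else cv2.minAreaRect(q[:,:2].astype(np.float32)*1000),q[:,2].max().round(4))
E
python3 tall.py
```

```text
[0.43618333 0.21555151 0.2081038 ]
wrist ((534.0281372070312, 49.6098518371582), (59.64472961425781, 47.73893356323242), 11.597403526306152) 0.1574
wrist ((435.1812438964844, 213.27723693847656), (53.00094223022461, 52.673187255859375), 89.82229614257812) 0.153
top ((536.858642578125, 43.148284912109375), (57.51796340942383, 57.766605377197266), 89.50775146484375) 0.1578
top ((425.73248291015625, 200.5497589111328), (31.601789474487305, 14.05957317352295), 1.4404014348983765) 0.1538
side ((539.8912353515625, 46.41859436035156), (57.84454345703125, 58.90177917480469), 49.45917510986328) 0.1572
side ((439.4319763183594, 216.3546905517578), (53.01089096069336, 54.6431884765625), 0.7356230020523071) 0.1543
```

Jar is back at top-view (0.5369,0.0431), against (0.5359,0.0465) at the start. Now the tin.

Call:
send_rows --rows '[{"dx":0,"dy":1,"dz":30,"roll":0,"jaw":-1},{"dx":0,"dy":0,"dz":30,"roll":0,"jaw":-1},{"dx":0,"dy":0,"dz":30,"roll":0,"jaw":-1},{"dx":0,"dy":0,"dz":25,"roll":0,"jaw":-1},{"dx":0,"dy":0,"dz":16,"roll":0,"jaw":-1},{"dx":0,"dy":0,"dz":0,"roll":0,"jaw":1},{"dx":0,"dy":0,"dz":0,"roll":0,"jaw":1},{"dx":0,"dy":0,"dz":0,"roll":0,"jaw":1},{"dx":0,"dy":0,"dz":0,"roll":0,"jaw":1},{"dx":0,"dy":0,"dz":0,"roll":0,"jaw":1},{"dx":0,"dy":0,"dz":0,"roll":0,"jaw":1},{"dx":0,"dy":0,"dz":0,"roll":0,"jaw":1}]'

```text
time_s: 33.35
ee_pos: [0.4372, 0.2133, 0.0775]
eef_rot: [-3.141, -0.001, -0.0]
force: [-0.5, 0.6, 4.4]
grip_width: 0.0524
grip_force: 25.0
```

Call:
send_rows --rows '[{"dx":0,"dy":0,"dz":0,"roll":0,"jaw":1},{"dx":0,"dy":0,"dz":0,"roll":0,"jaw":1}]'

```text
time_s: 33.52
ee_pos: [0.4373, 0.2134, 0.0775]
eef_rot: [-3.141, -0.001, -0.0]
force: [-0.7, 0.5, 6.0]
grip_width: 0.0526
grip_force: 25.0
```

Call:
send_rows --rows '[{"dx":0,"dy":0,"dz":-10,"roll":0,"jaw":1},{"dx":0,"dy":0,"dz":-15,"roll":0,"jaw":1},{"dx":0,"dy":0,"dz":-15,"roll":0,"jaw":1},{"dx":10,"dy":0,"dz":0,"roll":0,"jaw":1},{"dx":20,"dy":0,"dz":0,"roll":0,"jaw":1},{"dx":25,"dy":0,"dz":0,"roll":0,"jaw":1},{"dx":25,"dy":0,"dz":0,"roll":0,"jaw":1},{"dx":20,"dy":0,"dz":0,"roll":0,"jaw":1},{"dx":15,"dy":0,"dz":0,"roll":0,"jaw":1},{"dx":0,"dy":0,"dz":0,"roll":0,"jaw":1},{"dx":0,"dy":0,"dz":0,"roll":0,"jaw":1}]'

```text
time_s: 34.43
ee_pos: [0.5521, 0.2128, 0.1156]
eef_rot: [3.141, 0.002, -0.001]
force: [-0.5, 0.7, -3.7]
grip_width: 0.0528
grip_force: 25.0
```

Foot should meet the coaster at a TCP z of about 0.0805.

Call:
send_rows --rows '[{"dx":0,"dy":0,"dz":12,"roll":0,"jaw":1},{"dx":0,"dy":0,"dz":12,"roll":0,"jaw":1},{"dx":0,"dy":0,"dz":6,"roll":0,"jaw":1},{"dx":0,"dy":0,"dz":3,"roll":0,"jaw":1},{"dx":0,"dy":0,"dz":2,"roll":0,"jaw":1},{"dx":0,"dy":0,"dz":1,"roll":0,"jaw":1},{"dx":0,"dy":0,"dz":0,"roll":0,"jaw":1},{"dx":0,"dy":0,"dz":0,"roll":0,"jaw":1}]'

```text
time_s: 35.1
ee_pos: [0.5521, 0.2132, 0.0813]
eef_rot: [-3.141, -0.001, -0.0]
force: [-0.1, 0.6, -2.9]
grip_width: 0.0527
grip_force: 25.0
```

Call:
send_rows --rows '[{"dx":0,"dy":0,"dz":1,"roll":0,"jaw":1},{"dx":0,"dy":0,"dz":1,"roll":0,"jaw":1},{"dx":0,"dy":0,"dz":0,"roll":0,"jaw":1},{"dx":0,"dy":0,"dz":0,"roll":0,"jaw":1}]'

```text
time_s: 35.43
ee_pos: [0.553, 0.2134, 0.0805]
eef_rot: [-3.141, -0.003, -0.0]
force: [0.3, 0.5, 6.9]
grip_width: 0.0528
grip_force: 25.0
```

Call:
send_rows --rows '[{"dx":0,"dy":0,"dz":0,"roll":0,"jaw":-1},{"dx":0,"dy":0,"dz":0,"roll":0,"jaw":-1},{"dx":0,"dy":0,"dz":0,"roll":0,"jaw":-1},{"dx":0,"dy":0,"dz":0,"roll":0,"jaw":-1},{"dx":0,"dy":0,"dz":-32,"roll":0,"jaw":-1},{"dx":0,"dy":0,"dz":-36,"roll":0,"jaw":-1},{"dx":0,"dy":0,"dz":-36,"roll":0,"jaw":-1},{"dx":0,"dy":0,"dz":-36,"roll":0,"jaw":-1},{"dx":-30,"dy":0,"dz":0,"roll":0,"jaw":-1},{"dx":-40,"dy":0,"dz":0,"roll":0,"jaw":-1},{"dx":-40,"dy":0,"dz":0,"roll":0,"jaw":-1},{"dx":0,"dy":0,"dz":0,"roll":0,"jaw":-1}]'

```text
time_s: 36.43
ee_pos: [0.4366, 0.213, 0.2185]
eef_rot: [3.141, 0.002, 0.001]
force: [-0.6, 1.0, 0.5]
grip_width: 0.0938
grip_force: 0.0
```

Call:
send_rows --rows '[{"dx":0,"dy":0,"dz":0,"roll":0,"jaw":-1},{"dx":0,"dy":0,"dz":0,"roll":0,"jaw":-1}]'

```text
time_s: 36.6
ee_pos: [0.4426, 0.2134, 0.2195]
eef_rot: [-3.141, -0.001, -0.0]
force: [0.4, 0.1, 0.7]
grip_width: 0.0938
grip_force: 0.0
```

```bash
python3 tall.py; python3 chk.py c
```

```text
[0.44259179 0.21336548 0.21947829]
wrist ((535.3270263671875, 44.23340606689453), (57.809715270996094, 59.481536865234375), 66.33020782470703) 0.1569
wrist ((550.4180908203125, 213.05381774902344), (52.58530807495117, 53.102508544921875), 0.10547605156898499) 0.1564
top ((537.0269775390625, 43.033233642578125), (57.703975677490234, 57.96693420410156), 89.54502868652344) 0.1567
top ((551.8673095703125, 214.14971923828125), (51.52738571166992, 52.46293258666992), 0.1486198753118515) 0.1588
side ((539.646240234375, 48.107967376708984), (57.24114990234375, 58.12358474731445), 28.800539016723633) 0.1583
side ((554.9641723632812, 216.09976196289062), (53.238529205322266, 56.18770217895508), 1.0710347890853882) 0.1578
top face-frame [ 3.4 61.7] [70.9 50.5] 0.2 ztop 0.0123 slope -0.005
top face-frame [  1.8 -58.7] [71.4 51.6] 0.1 ztop 0.0121 slope -0.001
```

View pics/end_side.png

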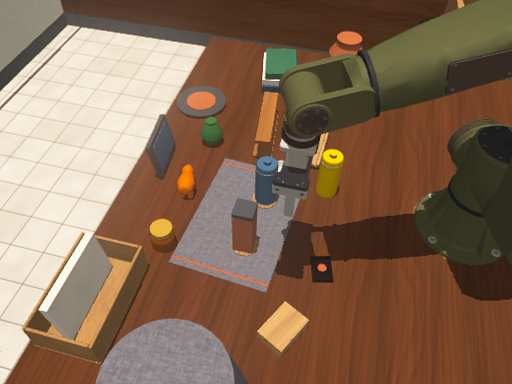

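The side view shows the jar (266,182) and the tin (245,227) upright on their coasters. Both tiles are flat on the face, and nothing else has moved.

```bash
python3 -c "
from station import *
print(hand_in())"
```

```text
the job is handed in; nothing more can be done
None
```

I handed the job in (no verdict came back): both tiles lie flat and straight on the sloped face, the jar and tin stand upright within about 4 mm of where they started on their coasters, and there were no owls in this scene to place.

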